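Fetch the spare machine key from the slide-top parts tray

TASK

Somewhere under the loose cover of the wooden parts tray lies the spare machine key, a bright flat steel bar. Slide the cover, without lifting it off the tray, all the way over onto the tray's plain end so that the pockets lie open, then take the key out of its pocket and put it lying flat in the middle of the green pan, leaving the cover where you slid it.

Things in the scene. Friction and masses are not known exactly. Their poses are not given: they have to be found in the camera images.
- tray: Fixed wooden tray 206 x 254 x 30 mm (x, y, z), origin mid-underside. -x half: 3 pockets 84 (x) x 72 (y) mm, centres x -49, y -78/0/+78, floor z 8, rims z 24; one holds the key, the others a dark hexagon nut each. +x half, away from the robot: plain deck, z 24. A 6 mm wide lip, top z 30, runs round and guides the cover; the channel inside is 194 x 242 mm. Yaw within 13 degrees of world axes.
- cover: Loose aluminium plate 96 x 236 x 4 mm (x, y, z), about 0.35 kg; solid black handle bar 16 (x) x 60 (y) mm on its centre, from 4 to 30 mm above its underside. Origin mid-underside, axes as the tray's. Starts over the pockets, centre at tray x about -48 mm, underside at tray z 24; slides along tray +x until it meets the far lip at x +49 mm, pockets fully open.
- key: Machine key: bright flat steel bar 20 (x) x 60 (y) x 10 mm (z), 0.09 kg, origin mid-underside. Starts flat on the floor of one pocket under the cover, within 5 mm of the pocket's middle, its length within 10 degrees of the tray's y axis.
- pan: Shallow open green pan, fixed to the bench, 150 (x) x 170 (y) x 18 mm high, walls and floor 4 mm thick. Origin at the centre of its underside, z up; the inner floor is at z = 4 mm.

How it is judged:
On the way, in this order (a step that is already met when the one before it is completed fails the run):
1. the cover lies on the tray's plain end (its centre at least 33 mm beyond the tray's middle), the key still in the tray (x of cover in the frame of tray above 0.033 m and z of cover in the frame of tray below 0.032 m and z of key in the frame of tray below 0.02 m), for 0.2 s.
2. the key is lifted clear of the tray in the fingers (z of key in the frame of tray above 0.04 m and contact force between key and the fingers above 0.5 N), for 0.1 s.
At the end, for the whole second after the job is handed in: The key lies at rest and flat (within 10 degrees) in the pan, its middle no more than 50 mm from the pan's middle along either of the pan's axes; the cover lies flat on the tray's plain end, its centre at least 33 mm beyond the tray's middle, that is within about 16 mm of the far lip (x of key in the frame of pan between -0.05 and 0.05 m and y of key in the frame of pan between -0.05 and 0.05 m and z of key in the frame of pan below 0.017 m and angle between key's own z axis and vertical below 0.17 rad and linear speed of key below 0.02 m/s and x of cover in the frame of tray above 0.033 m and z of cover in the frame of tray below 0.032 m and angle between cover's own z axis and vertical below 0.1 rad); the robot touches nothing.
It fails at once if the cover is lifted off the tray (more than 25 mm above where it lies) (z of cover in the frame of tray above 0.049 m).
It also fails if it takes over 46 s, if anything falls off the work surface, if the arm or the gripper's body presses on something with over 40 N, if the wrist force passes 120 N, or if a joint passes its speed limit or range.

ROBOT

A 6-joint arm with a two-finger parallel gripper is mounted at the origin on a cart in front of the work surface, level with it; the furniture and walls round the work are solid. World frame = base frame: x ahead of the robot, y to its left, z up, the work surface at z = 0. Lengths are in m, angles in rad, forces in N, time in s.
With the tool pointing down it reaches from about 0.225 to 0.875 m from the base axis. Payload 3.4 kg.
Tool frame: the origin (TCP) lies midway between the tips of the shut fingers; the grasp point (between the pads) lies behind it (manip.grip_point_offset is the z of the grasp point in the tool frame, in m); z points along the fingers, x is the direction in which the jaws open and shut, and the axes are right-handed (so a half turn about z gives the same grasp; the last joint's range is limited). The gripper opens to 85 mm and grips with 20 to 120 N. Pads are 22 mm wide; open, the fingers measure 114 mm over their backs; the gripper's body (76 mm by 85 mm) begins 54 mm behind the grasp point. The pads swing forward as they close: fully open they stand 13 mm farther back than shut.
Start: joints at [-0.121, 0.276, 1.505, -0, 1.361, -0.121], TCP at [0.575, -0, 0.231] pointing down, gripper open.
Joint ranges: [-2.89, 2.89], [-0.75, 2.08], [0.22, 2.7], [-1.18, 4.32], [0.11, 2.71], [-2.7, 2.7]. Speed limits (rad/s): [2.57, 2.57, 3.14, 3.14, 3.14, 3.14].

INTERFACE

Orientations are given as a unit quaternion [w, x, y, z].
In Python, from rig import manip, eyes, recognise, regions_of, mark_of gives the robot as it stands.
- The arm moves only by the shell command python3 -m inch 'ROWS' [FORCE]. ROWS is JSON, a list of rows, each a list of 5 numbers: the gripper command: -1 is shut, 1 is fully open, values between are in proportion, then the shift along the tool's x, y, z in mm, then the turn about the tool's z in degrees. A call has 1 to 20 rows; each row shifts and turns the pose as measured when the row begins, along the tool's axes as they then stand; what a row does not reach is not made up. A row lasts 1/12 s, in which the tool goes at most 41.7 mm and 7.16 degrees, less where a joint would pass 70% of its speed; a pose out of reach is approached as far as the arm can. A call with a gripper value outside its range is refused whole. The fingers move at their own pace and stop on an object; FORCE is the grip in N (left out, the last holds). Time passes only in rows, so rows that do not move let the fingers close. It gives the time, the measured TCP pose, the force and the opening at its end, in the units of the state.
- manip.get_state(): the state, without advancing time (a new reading comes with each control period).
- eyes.get_image(name): name is "scene" or "side" or "wrist"; returns a dict with "frame" (480x640x3 uint8, red, green, blue), "K" (3x3 intrinsics, pixels), "rvec" (rotation vector, rad) and "tvec" (3), from world to camera coordinates, as OpenCV has them; the wrist camera has in their place "mount" (4x4, takes a point from camera to tool coordinates, whose origin is the TCP and whose axes are the tool frame's). Camera axes: x right, y down, z forward; pixel columns grow to the right and rows downward; lengths in m; the calibration is good to about 2 mm. A picture is of the moment at which its call begins: read the wrist's pose just before it. There is no depth.
- manip.sign_off(): hands the job in, once; it reports no verdict.
Trained networks look in a picture, given as the dict that the camera call returned (one of the last four; its "shot" number tells which), for a name from the list of things; names that differ only in an ending like _2 or _b are one class to them, and where a whole thing is asked for, a point or a joint stands for the part that bears it (a point fixed in the world has none). Each returns a list of dicts, best first, with "confidence" (0 to 1); they miss things now and then, are a little off and sometimes report something else, mostly with a low value. They report only what shows in the picture. A call takes as long as a camera call.
- recognise(picture, target): "bbox" ([left, top, width, height] in pixels, round what is visible of it).
- regions_of(picture, target): "mask" (480x640 bool, what is visible of it) and "bbox" ([left, top, width, height] in pixels, round what is visible of it).
- mark_of(picture, target): "point" ([row, column] in pixels: a listed point, or the origin of a listed thing).
The state is a dict: "clock": time; "qpos": joint angles; "qd": joint speeds; "effort": joint torques, N m; "position": TCP position; "ee_rot": TCP orientation; "contact_force": force on the tool from outside, world axes, zero at the start; "moment": the same for the moment, N m; "width": finger opening in m.
Only numpy, scipy, OpenCV 4.12 (cv2) and the standard library are available. Lean on these libraries where they do the work, as an engineer would, in place of code of your own. Each camera call takes 0.05 s, during which the arm holds its last target.

## Working session

There is one attempt and no reset: what is moved stays moved. The work goes in short steps, Python scripts to look and compute and a shell command to move; the robot and the scene stay as the last step left them, time stands still between calls to the robot, and variables do not carry over. Pictures are saved under pics/ and viewed, and the job is handed in when it is done.

```bash
ls; mkdir -p pics; cat > h.py <<'E'
import numpy as np, cv2
from rig import manip, eyes, recognise, regions_of, mark_of
from scipy.spatial.transform import Rotation as R
def q2R(q): return R.from_quat([q[1],q[2],q[3],q[0]]).as_matrix()
def cam(name):
    s=manip.get_state(); im=eyes.get_image(name)
    K=np.array(im["K"])
    if "mount" in im:
        T=np.eye(4);T[:3,:3]=q2R(s["ee_rot"]);T[:3,3]=s["position"]
        C=T@np.array(im["mount"]); Rc=C[:3,:3]; o=C[:3,3]
    else:
        Rw=cv2.Rodrigues(np.array(im["rvec"],float))[0]; Rc=Rw.T; o=-Rc@np.array(im["tvec"],float).ravel()
    return im,K,Rc,o
def ray(K,Rc,o,u,v,z):
    d=Rc@np.linalg.inv(K)@np.array([u,v,1.]); return o+d*(z-o[2])/d[2]
def proj(K,Rc,o,P):
    p=(np.atleast_2d(P)-o)@Rc@K.T; return p[:,:2]/p[:,2:]
def save(im,n): cv2.imwrite("pics/"+n,im["frame"][:,:,::-1])
E
python3 - <<'E'
from h import *
print(manip.get_state(), manip.grip_point_offset)
for n in ["scene","wrist"]:
    im,K,Rc,o=cam(n); save(im,n+"0.png"); print(n,o.round(3))
    for t in ["tray","cover","pan"]:
        for r in regions_of(im,t)[:2]:
            m=r["mask"]; c=cv2.minAreaRect(np.argwhere(m)[:,::-1].astype(np.float32)); print(t,r["confidence"],r["bbox"],c)
        print(t,[(a["confidence"],a["point"]) for a in mark_of(im,t)[:2]])
E
```

```text
pics
{'clock': 0.0, 'qpos': array([-1.21006192e-01,  2.76652197e-01,  1.50614460e+00,  1.20946952e-05,
        1.36067102e+00, -1.21038087e-01]), 'qd': array([ 0.00025944, -0.00150383,  0.00218098, -0.00086143, -0.00025992,
        0.00086052]), 'effort': array([ 6.20495921e-04, -4.16768074e+01, -2.45808578e+01, -1.52056768e-04,
        1.11346930e-02,  1.69860516e-05]), 'position': array([5.74481778e-01, 5.84097098e-05, 2.30402507e-01]), 'ee_rot': array([-1.19061411e-04,  9.99999560e-01,  1.46802686e-05, -9.30011341e-04]), 'contact_force': array([1.32049552, 0.90737074, 0.3551138 ]), 'moment': array([0.05776615, 0.04168658, 0.00123356]), 'width': 0.08557978127575167} -0.0187
scene [ 0.174 -0.731  0.748]
tray 0.93 [277.8, 230.2, 165.0, 146.4] ((358.95501708984375, 298.35687255859375), (128.7987518310547, 138.734375), 72.53607177734375)
tray [(0.79, [300.4, 352.8])]
cover 0.85 [280.3, 249.0, 102.3, 111.5] ((330.52044677734375, 302.4913635253906), (117.07665252685547, 61.25819778442383), 67.13549041748047)
cover [(0.92, [300.5, 327.2])]
pan 0.93 [233.3, 172.4, 90.9, 70.4] ((278.8858642578125, 205.0934295654297), (59.47330093383789, 84.28622436523438), 74.32048034667969)
pan [(0.57, [209.5, 276.9])]
wrist [0.576 0.085 0.373]
tray 0.61 [168.2, 224.4, 226.0, 235.0] ((270.802978515625, 346.3438720703125), (221.5580291748047, 222.9376678466797), 7.431407928466797)
tray [(0.71, [346.6, 274.5])]
cover 0.93 [177.9, 237.5, 108.7, 209.7] ((221.34613037109375, 344.23077392578125), (103.44497680664062, 198.33157348632812), 7.125016689300537)
cover [(0.84, [353.5, 223.5])]
pan 0.61 [156.8, 0.0, 192.4, 154.1] ((250.5, 76.5), (153.0, 191.0), 90.0)
pan [(0.77, [39.5, 254.5])]
```

View pics/scene0.png

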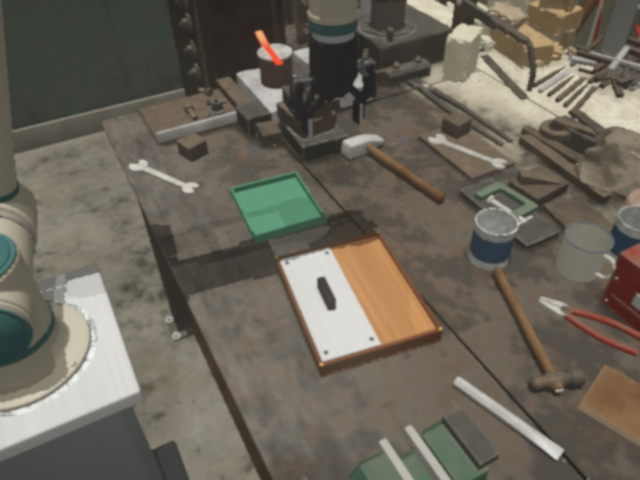

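View pics/wrist0.png

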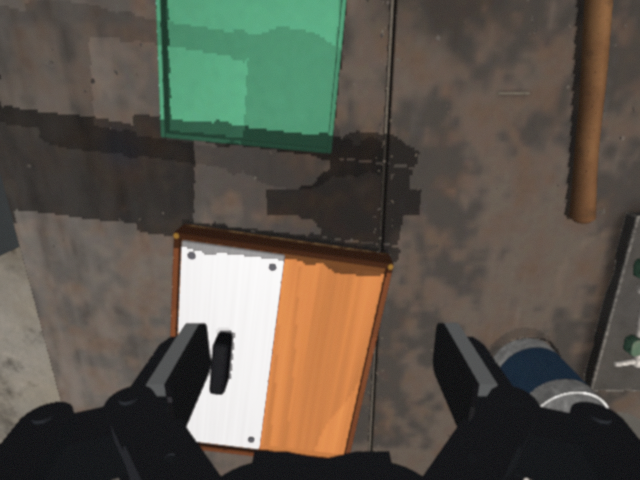

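```bash
python3 - <<'E'
from h import *
for n in ["scene","wrist"]:
    im,K,Rc,o=cam(n)
    for t,z in [("tray",.03),("cover",.028),("pan",.018)]:
        r=regions_of(im,t)[0]
        m=r["mask"].astype(np.uint8); cs=max(cv2.findContours(m,0,1)[0],key=cv2.contourArea)[:,0]
        P=np.array([ray(K,Rc,o,u,v,z)[:2] for u,v in cs]).astype(np.float32)*1000
        if t=="tray" : print(n,t,cv2.boxPoints(cv2.minAreaRect(P)).round(0).tolist())
        print(n,t,cv2.minAreaRect(P))
    mk=mark_of(im,"cover"); 
    for k in mk[:1]: print("cover mark",ray(K,Rc,o,k["point"][1],k["point"][0],.054 if 0 else .028))
E
```

```text
scene tray [[391.0, -291.0], [601.0, -323.0], [643.0, -53.0], [433.0, -20.0]]
scene tray ((516.9824829101562, -171.55621337890625), (273.427001953125, 212.80087280273438), 81.29402923583984)
scene cover ((473.27166748046875, -155.25485229492188), (239.8734588623047, 98.31257629394531), 80.92903900146484)
scene pan ((512.6947021484375, 129.53982543945312), (192.26174926757812, 155.23062133789062), 84.83050537109375)
cover mark [ 0.4623143  -0.15814455  0.028     ]
wrist tray [[402.0, -272.0], [605.0, -303.0], [645.0, -41.0], [441.0, -11.0]]
wrist tray ((523.3626708984375, -156.5987548828125), (264.2822265625, 205.60096740722656), 81.44445037841797)
wrist cover ((476.1368713378906, -153.16671752929688), (237.62460327148438, 96.76929473876953), 81.15485382080078)
wrist pan ((515.177490234375, 113.05375671386719), (118.30919647216797, 150.98406982421875), 84.82503509521484)
cover mark [ 0.47725815 -0.15002984  0.028     ]
```

The scene view shows the cover over the near half of the tray, with the black handle at about (327,293) and the pan at (278,205). The wrist view agrees, with the handle at about (221,362). The tray yaw is about -8.8° and the cover centre is about (0.475, -0.154). I'll move above the handle and turn to match.

```bash
python3 -m inch '[[0.3,-20,31,0,0],[0.3,-20,31,0,0],[0.3,-20,31,0,0],[0.3,-20,31,0,0],[0.3,-19,30,0,0],[0.3,0,0,0,4.4],[0.3,0,0,0,4.4],[0.3,0,0,40,0],[0.3,0,0,40,0],[0.3,0,0,0,0]]' 30
python3 - <<'E'
from h import *
s=manip.get_state();print(s["position"],q2R(s["ee_rot"])[:,0],s["width"])
for n in ["scene","wrist"]:
    im,K,Rc,o=cam(n); save(im,n+"1.png")
    for t,z in [("tray",.03),("cover",.028)]:
        r=regions_of(im,t)
        if not r: continue
        m=r[0]["mask"].astype(np.uint8); cs=max(cv2.findContours(m,0,1)[0],key=cv2.contourArea)[:,0]
        P=np.array([ray(K,Rc,o,u,v,z)[:2] for u,v in cs]).astype(np.float32)*1000
        print(n,t,cv2.minAreaRect(P))
E
```

```text
clock: 2.03
position: [0.4758, -0.163, 0.152]
ee_rot: [0.003, 0.997, -0.08, 0.006]
contact_force: [-0.8, -0.6, -0.5]
width: 0.0553
[ 0.47578529 -0.16298401  0.15203959] [ 0.98707578 -0.15977026  0.01244486] 0.055328385883659646
scene tray ((516.4779663085938, -171.9130401611328), (274.0455627441406, 211.6885528564453), 81.14995574951172)
scene cover ((472.83978271484375, -155.3006134033203), (241.119140625, 98.30704498291016), 81.18760681152344)
wrist tray ((522.2423095703125, -161.776123046875), (253.59898376464844, 205.17807006835938), 81.33332061767578)
wrist cover ((475.48382568359375, -154.19125366210938), (234.81393432617188, 95.79217529296875), 81.05809020996094)
```

View pics/wrist1.png

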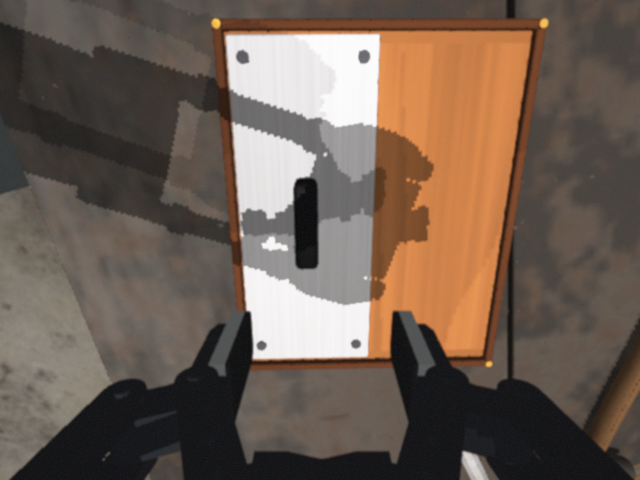

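The cover fills the near half of the tray and the handle is between the fingers in x, at about (306,223). Next I descend and straddle it.

```bash
python3 -m inch '[[0.3,0,-8,30,0],[0.3,0,0,30,0],[0.3,0,0,30,0],[0.3,0,0,18,0],[0.3,0,0,4,0],[0.3,0,0,0,0]]'
python3 - <<'E'
from h import *
s=manip.get_state();print(s["position"],q2R(s["ee_rot"]).round(3))
im,K,Rc,o=cam("side"); save(im,"side2.png")
im,K,Rc,o=cam("wrist"); save(im,"wrist2.png")
E
```

```text
clock: 2.83
position: [0.4971, -0.1624, 0.056]
ee_rot: [0.01, 0.997, -0.078, 0.026]
contact_force: [-0.0, 0.9, 0.9]
width: 0.0555
[ 0.49714658 -0.16240293  0.05598756] [[ 0.986 -0.156  0.05 ]
 [-0.155 -0.988 -0.024]
 [ 0.053  0.016 -0.998]]
```

View pics/side2.png

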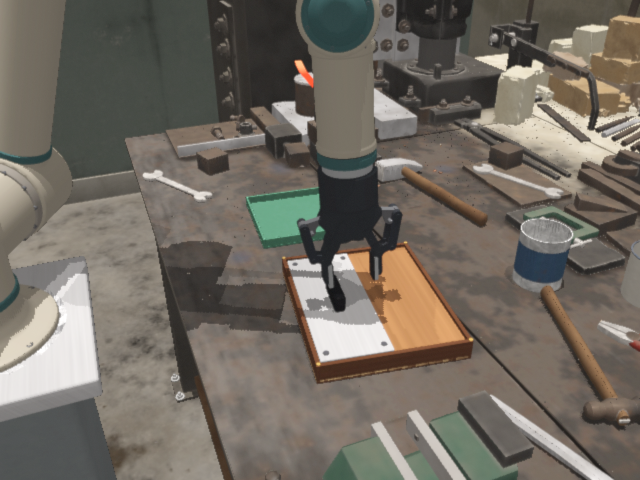

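View pics/wrist2.png

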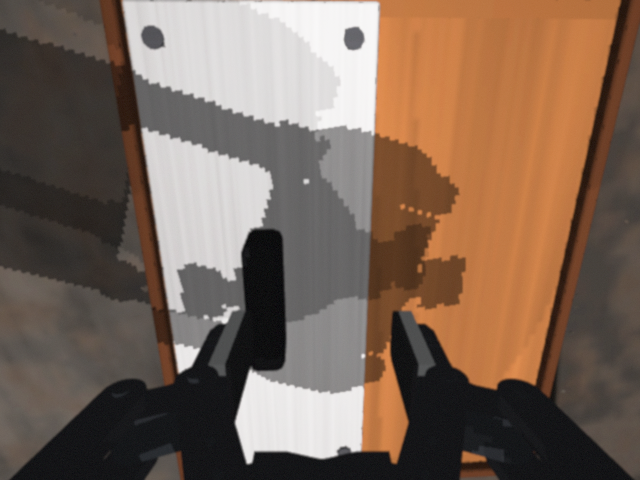

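The fast descent drifted +21 mm in x and tilted the tool about 3°, so the left finger is now over the handle. I'll back up at the same pace to see if the tilt unwinds, then descend more slowly.

```bash
python3 -m inch '[[0.3,0,0,-30,0],[0.3,0,0,-30,0],[0.3,0,0,-4,0],[0.3,0,0,0,0]]'
python3 -c "
from h import *
s=manip.get_state();print(s['position'],q2R(s['ee_rot']).round(3))"
```

```text
clock: 3.27
position: [0.497, -0.1623, 0.1291]
ee_rot: [0.012, 0.996, -0.078, 0.031]
contact_force: [0.2, -0.0, -0.3]
width: 0.0557
[ 0.49702893 -0.16229265  0.12906248] [[ 0.986 -0.156  0.059]
 [-0.155 -0.987 -0.029]
 [ 0.063  0.019 -0.998]]
```

```bash
cat > st.py <<'E'
from h import *
s=manip.get_state();Rm=q2R(s['ee_rot'])
print(s['position'].round(4),"zaxis",Rm[:,2].round(4),"xaxis",Rm[:,0].round(4),"w",round(s['width'],4),"t",s['clock'],"qpos",s['qpos'].round(3))
E
python3 -m inch '[[0.3,-10,0,0,0],[0.3,-10,0,0,0]]' >/dev/null; python3 st.py;python3 -m inch '[[0.3,0,0,0,0]]' >/dev/null; python3 st.py
python3 -m inch '[[0.3,0,0,8,0],[0.3,0,0,8,0]]' >/dev/null; python3 st.py;python3 -m inch '[[0.3,0,0,0,0]]' >/dev/null; python3 st.py
```

```text
[ 0.4794 -0.1602  0.1301] zaxis [ 0.0657 -0.0321 -0.9973] xaxis [ 0.9856 -0.154   0.0699] w 0.0554 t 3.4333 qpos [-4.610e-01  2.170e-01  1.863e+00  1.000e-03  9.880e-01 -3.050e-01]
[ 0.4764 -0.1592  0.1295] zaxis [ 0.0627 -0.0309 -0.9976] xaxis [ 0.9858 -0.1543  0.0667] w 0.0556 t 3.5167 qpos [-0.461  0.215  1.868  0.     0.989 -0.305]
[ 0.4763 -0.1595  0.113 ] zaxis [ 0.0635 -0.0313 -0.9975] xaxis [ 0.9856 -0.1549  0.0676] w 0.0554 t 3.6833 qpos [-0.462  0.233  1.892  0.     0.946 -0.306]
[ 0.4748 -0.1589  0.1106] zaxis [ 0.0597 -0.0294 -0.9978] xaxis [ 0.9858 -0.1553  0.0636] w 0.0554 t 3.7667 qpos [-0.462  0.235  1.895  0.     0.944 -0.306]
```

```bash
python3 -m inch '[[0.3,-0.5,-2.5,12,0],[0.3,-0.8,-2.5,12,0],[0.3,-0.8,0,12,0],[0.3,0,0,0,0]]' >/dev/null; python3 st.py; python3 - <<'E'
from h import *
im,K,Rc,o=cam("wrist"); save(im,"wrist3.png")
E
```

```text
[ 0.4749 -0.1542  0.0696] zaxis [ 0.0553 -0.0272 -0.9981] xaxis [ 0.986  -0.1557  0.0589] w 0.0556 t 4.1 qpos [-0.453  0.286  1.949 -0.     0.844 -0.296]
```

View pics/wrist3.png

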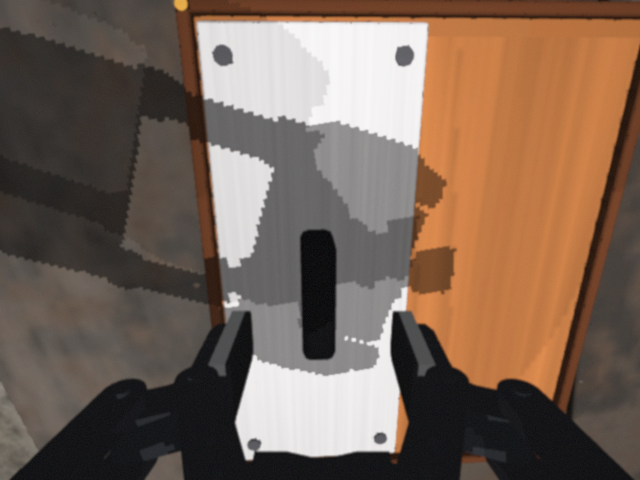

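The handle at about (318,295) is centred between the fingers. I'll go on down, then push.

```bash
python3 -m inch '[[0.3,-0.6,0,10,0],[0.3,-0.6,0,10,0],[0.3,-0.6,0,10,0],[0.3,0,0,0,0]]' ; python3 st.py; 
```

```text
clock: 4.48
position: [0.4776, -0.1561, 0.0405]
ee_rot: [0.012, 0.996, -0.078, 0.031]
contact_force: [-0.6, 0.7, -0.1]
width: 0.0556
[ 0.4776 -0.1561  0.0405] zaxis [ 0.0589 -0.0288 -0.9978] xaxis [ 0.9858 -0.1557  0.0627] w 0.0556 t 4.4833 qpos [-0.454  0.329  1.982 -0.     0.765 -0.297]
```

```bash
python3 -m inch '[[0.0,0,0,4,0],[-0.3,0,0,0,0],[-0.3,8,0,0.5,0],[-0.3,10,0,0.6,0],[-0.3,10,0,0.6,0],[-0.3,10,0,0.6,0],[-0.3,0,0,0,0]]' ; python3 st.py; python3 - <<'E'
from h import *
im,K,Rc,o=cam("wrist"); save(im,"wrist4.png")
E
```

```text
clock: 5.07
position: [0.5194, -0.163, 0.0382]
ee_rot: [0.012, 0.996, -0.079, 0.03]
contact_force: [0.1, 0.3, 0.0]
width: 0.0294
[ 0.5194 -0.163   0.0382] zaxis [ 0.0587 -0.029  -0.9979] xaxis [ 0.9858 -0.1557  0.0625] w 0.0294 t 5.0667 qpos [-0.431  0.382  1.895 -0.003  0.799 -0.272]
```

View pics/wrist4.png

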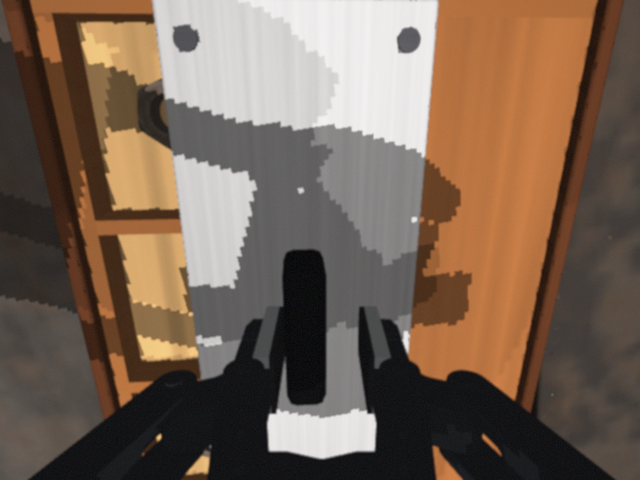

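The cover is sliding and a nut shows in the far-left pocket at about (155,110). I'll keep pushing.

```bash
python3 -m inch '[[-0.3,10,0,0.7,0],[-0.3,10,0,0.7,0],[-0.3,10,0,0.7,0],[-0.3,10,0,0.7,0],[-0.3,6,0,0.4,0],[-0.3,3,0,0.2,0],[-0.3,0,0,0,0]]' ; python3 st.py; python3 - <<'E'
from h import *
im,K,Rc,o=cam("wrist"); save(im,"wrist5.png")
im,K,Rc,o=cam("side"); save(im,"side5.png")
E
```

```text
clock: 5.7
position: [0.5675, -0.1696, 0.0372]
ee_rot: [0.011, 0.997, -0.078, 0.026]
contact_force: [-2.0, -0.7, 1.7]
width: 0.0296
[ 0.5675 -0.1696  0.0372] zaxis [ 0.0496 -0.0263 -0.9984] xaxis [ 0.9866 -0.1544  0.0531] w 0.0296 t 5.7 qpos [-0.405  0.444  1.781 -0.006  0.86  -0.245]
```

View pics/wrist5.png

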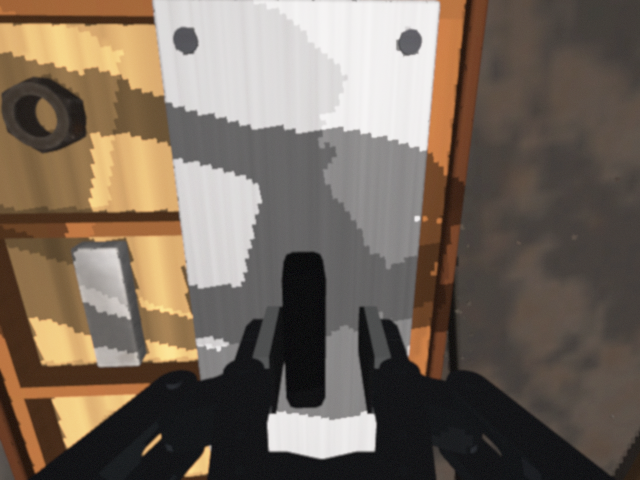

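View pics/side5.png

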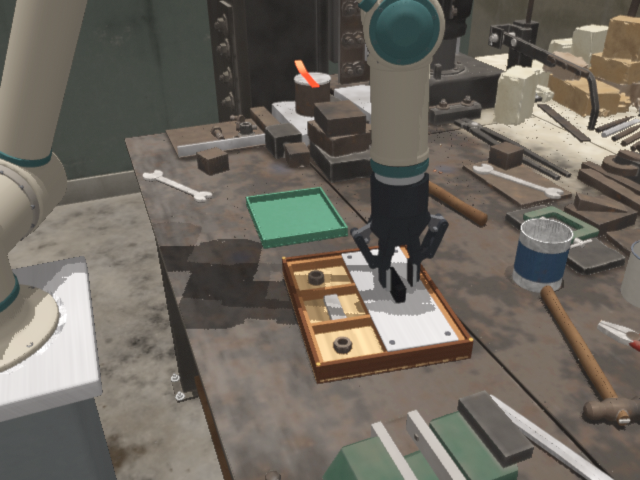

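The key lies in the middle pocket, at wrist pixel (107,303). The cover still has about 10 mm to go.

```bash
python3 -m inch '[[-0.3,5,0,0.3,0],[-0.3,4,0,0.2,0],[-0.3,3,0,0.2,0],[-0.3,0,0,0,0]]' ; python3 st.py; python3 - <<'E'
from h import *
im,K,Rc,o=cam("wrist"); save(im,"wrist6.png")
r=regions_of(im,"cover")[0]
m=r["mask"].astype(np.uint8); cs=max(cv2.findContours(m,0,1)[0],key=cv2.contourArea)[:,0]
P=np.array([ray(K,Rc,o,u,v,.028)[:2] for u,v in cs])
a=np.radians(-8.85);X=np.array([np.cos(a),np.sin(a)])
t=(P-[.5225,-.1615])@X
print("cover x range in tray",t.min(),t.max())
E
```

```text
clock: 6.13
position: [0.5772, -0.1709, 0.037]
ee_rot: [0.011, 0.997, -0.078, 0.024]
contact_force: [-2.5, 0.0, 1.3]
width: 0.0298
[ 0.5772 -0.1709  0.037 ] zaxis [ 0.0455 -0.0252 -0.9986] xaxis [ 0.9868 -0.1546  0.0489] w 0.0298 t 6.1333 qpos [-0.4    0.458  1.755 -0.007  0.877 -0.24 ]
cover x range in tray 0.0016379616932676588 0.09653517667958914
```

View pics/wrist6.png

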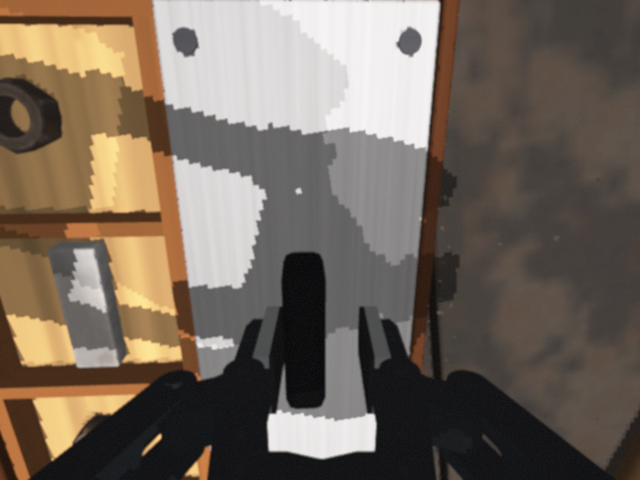

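The cover now reaches the far lip, spanning 2 to 97 mm in the tray frame. I'll ease off the handle, lift, and measure the key.

```bash
python3 -m inch '[[-0.3,-4,0,0,0],[-0.1,0.5,0,-10,0],[0,0.5,0,-10,0],[0,0.5,0,-12,0],[0.3,0,0,-20,0],[0.3,0,0,-20,0],[0.3,-10,0,-20,0],[0.3,-25,0,-15,0],[0.3,-25,0,0,0],[0.3,-25,0,0,0],[0.3,-10,0,0,0],[0.3,0,0,0,0]]' ; python3 st.py; cat > keyfind.py <<'E'
from h import *
import sys
im,K,Rc,o=cam("wrist"); save(im,sys.argv[1]); z=float(sys.argv[2])
for r in regions_of(im,"key")[:3]:
    m=r["mask"].astype(np.uint8); cs=max(cv2.findContours(m,0,1)[0],key=cv2.contourArea)[:,0]
    P=np.array([ray(K,Rc,o,u,v,z)[:2] for u,v in cs]).astype(np.float32)*1000
    print(r["confidence"],r["bbox"],cv2.minAreaRect(P), cv2.boxPoints(cv2.minAreaRect(P)).round(1).tolist())
for k in mark_of(im,"key")[:2]: print("mark",k["confidence"],k["point"],ray(K,Rc,o,k["point"][1],k["point"][0],z-.01))
E
python3 keyfind.py wrist7.png .018
```

```text
clock: 7.23
position: [0.4861, -0.1565, 0.1553]
ee_rot: [0.016, 0.996, -0.078, 0.043]
contact_force: [-0.3, -0.4, 0.7]
width: 0.0553
[ 0.4861 -0.1565  0.1553] zaxis [ 0.0835 -0.038  -0.9958] xaxis [ 0.984  -0.1547  0.0884] w 0.0553 t 7.2333 qpos [-0.449  0.19   1.829  0.002  1.031 -0.293]
0.85 [270.6, 184.0, 31.4, 81.8] ((474.1314697265625, -154.69528198242188), (61.41371536254883, 20.887388229370117), 80.11807250976562) [[458.6000061035156, -183.1999969482422], [479.20001220703125, -186.6999969482422], [489.70001220703125, -126.19999694824219], [469.1000061035156, -122.69999694824219]]
mark 0.75 [225.3, 285.7] [ 0.4722888 -0.1566395  0.008    ]
mark 0.35 [218.9, 349.1] [ 0.52071797 -0.16040623  0.008     ]
```

View pics/wrist7.png

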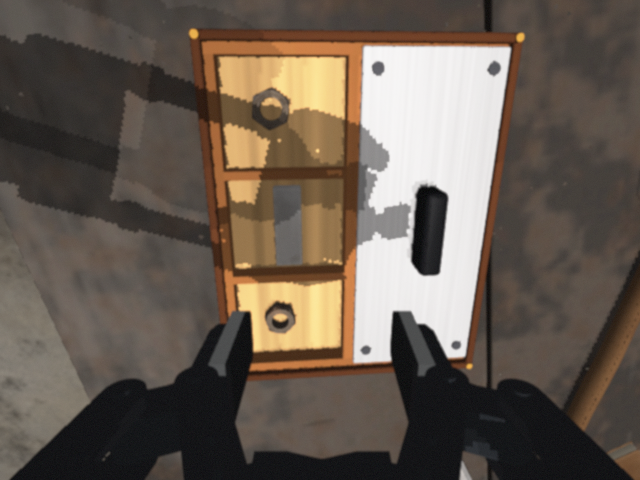

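The pockets are open and the key shows at (287,224), world about (0.474, -0.155), yaw about -9.9°. The tool tilt has grown to 5°, so I'll try unwinding it with a fast +x and slow -x motion.

```bash
python3 -m inch '[[0.1,30,0,0,0],[0.1,30,0,0,0],[0.1,30,0,0,0]]' >/dev/null; python3 st.py; python3 -m inch '[[0.1,0,0,0,0]]'>/dev/null; python3 st.py;  python3 -m inch '[[0.1,0,0,0,0],[0.1,-8,0,0,0],[0.1,-8,0,0,0],[0.1,-8,0,0,0],[0.1,-8,0,0,0]]'>/dev/null; python3 st.py
```

```text
[ 0.5765 -0.1703  0.1614] zaxis [ 0.0788 -0.036  -0.9962] xaxis [ 0.9843 -0.1557  0.0835] w 0.0468 t 7.6333 qpos [-0.402  0.317  1.63  -0.003  1.109 -0.243]
[ 0.5845 -0.1724  0.1619] zaxis [ 0.087  -0.0384 -0.9955] xaxis [ 0.9836 -0.155   0.0919] w 0.0471 t 7.7167 qpos [-0.4    0.324  1.618 -0.002  1.104 -0.242]
[ 0.5542 -0.1675  0.1555] zaxis [ 0.0847 -0.037  -0.9957] xaxis [ 0.9841 -0.1535  0.0895] w 0.047 t 8.1333 qpos [-0.414  0.287  1.691  0.     1.071 -0.258]
```

```bash
for i in 1; do python3 -m inch '[[0.1,30,0,0,0],[0.1,15,0,0,0],[0.1,8,0,0,0],[0.1,4,0,0,0],[0.1,2,0,0,0],[0.1,0,0,0,0]]' >/dev/null; python3 st.py; python3 -m inch '[[0.1,-8,0,0,0],[0.1,-16,0,0,0],[0.1,-30,0,0,0],[0.1,0,0,0,0],[0.1,0,0,0,0]]'>/dev/null; python3 st.py;  python3 -m inch '[[0.1,0,0,6,0],[0.1,0,0,12,0],[0.1,0,0,24,0],[0.1,0,0,0,0],[0.1,0,0,0,0]]'>/dev/null; python3 st.py;done
```

```text
[ 0.6013 -0.1736  0.1591] zaxis [ 0.0717 -0.0329 -0.9969] xaxis [ 0.985  -0.1552  0.076 ] w 0.0468 t 8.6333 qpos [-0.39   0.357  1.572 -0.003  1.134 -0.232]
[ 0.5412 -0.1636  0.1537] zaxis [ 0.0668 -0.0316 -0.9973] xaxis [ 0.9854 -0.1547  0.0709] w 0.0473 t 9.05 qpos [-0.415  0.279  1.707 -0.002  1.082 -0.258]
[ 0.5445 -0.1654  0.112 ] zaxis [ 0.0705 -0.0334 -0.997 ] xaxis [ 0.9851 -0.1546  0.0748] w 0.0466 t 9.4667 qpos [-0.416  0.321  1.761 -0.003  0.981 -0.258]
```

```bash
for i in 1; do python3 -m inch '[[0.1,40,0,0,0],[0.1,16,0,0,0],[0.1,8,0,0,0],[0.1,4,0,0,0],[0.1,2,0,0,0],[0.1,0,0,0,0],[0.1,-6,0,0,0],[0.1,-12,0,0,0],[0.1,-24,0,0,0],[0.1,-40,0,0,0],[0.1,0,0,0,0],[0.1,0,0,0,0]]' >/dev/null; python3 st.py; python3 -m inch '[[0.1,40,0,0,0],[0.1,16,0,0,0],[0.1,8,0,0,0],[0.1,4,0,0,0],[0.1,2,0,0,0],[0.1,0,0,0,0],[0.1,-6,0,0,0],[0.1,-12,0,0,0],[0.1,-24,0,0,0],[0.1,-40,0,0,0],[0.1,0,0,0,0],[0.1,0,0,0,0]]'>/dev/null; python3 st.py; done
```

```text
[ 0.521  -0.1591  0.1102] zaxis [ 0.0565 -0.0283 -0.998 ] xaxis [ 0.9862 -0.1542  0.0602] w 0.0467 t 10.4667 qpos [-0.422  0.298  1.803 -0.003  0.978 -0.265]
[ 0.4905 -0.1511  0.1062] zaxis [ 0.0352 -0.0206 -0.9992] xaxis [ 0.9872 -0.1547  0.0379] w 0.0467 t 11.4667 qpos [-0.431  0.27   1.856 -0.005  0.975 -0.273]
```

```bash
python3 -m inch '[[0,40,0,0,0],[0,16,0,0,0],[0,8,0,0,0],[0,4,0,0,0],[0,2,0,0,0],[0,0,0,0,0],[0,-6,0,0,1],[0,-12,2,0,0],[0,-24,2,0,0],[0,-36,0,0,0],[0,0,0,0,0],[0,0,0,0,0]]' >/dev/null; python3 st.py;  python3 keyfind.py wrist8.png .018
```

```text
[ 0.4634 -0.1469  0.1032] zaxis [ 0.0153 -0.0139 -0.9998] xaxis [ 0.9845 -0.1746  0.0175] w 0.0429 t 12.4667 qpos [-0.446  0.247  1.9   -0.007  0.976 -0.266]
0.71 [320.7, 211.8, 34.0, 97.5] ((474.2889099121094, -154.14527893066406), (62.099430084228516, 20.383819580078125), 81.7042236328125) [[459.70001220703125, -183.39999389648438], [479.8999938964844, -186.3000030517578], [488.8999938964844, -124.9000015258789], [468.70001220703125, -121.9000015258789]]
mark 0.97 [257.6, 334.0] [ 0.4723402  -0.15540438  0.008     ]
```

View pics/wrist8.png

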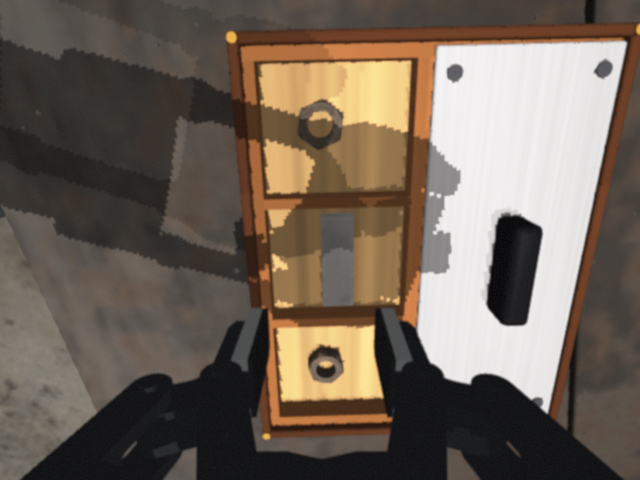

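The key is at (337,258) and the tilt is down to 1.2°. I'll centre on the key and descend gently.

```bash
python3 -m inch '[[-0.15,5,3,0,0],[-0.15,5,3,4,0],[-0.15,0,0,12,0],[-0.15,0,0,12,0],[-0.15,0,0,10,0],[-0.15,0,0,6,0],[-0.15,0,0,4,0],[-0.15,0,0,0,0]]' ; python3 st.py; python3 keyfind.py wrist9.png .018
```

```text
clock: 13.28
position: [0.4855, -0.1612, 0.0537]
ee_rot: [0.008, 0.996, -0.087, 0.013]
contact_force: [0.0, 0.3, -0.3]
width: 0.0362
[ 0.4855 -0.1612  0.0537] zaxis [ 0.0254 -0.0189 -0.9995] xaxis [ 0.9845 -0.1729  0.0283] w 0.0362 t 13.2833 qpos [-0.452  0.337  1.919 -0.008  0.855 -0.273]
0.87 [267.1, 219.5, 49.5, 118.6] ((474.7425842285156, -153.77999877929688), (61.65764617919922, 20.540855407714844), 82.0191421508789) [[460.29998779296875, -182.89999389648438], [480.6000061035156, -185.6999969482422], [489.20001220703125, -124.69999694824219], [468.8999938964844, -121.80000305175781]]
mark 0.72 [274.6, 293.2] [ 0.47359992 -0.15574988  0.008     ]
```

View pics/wrist9.png

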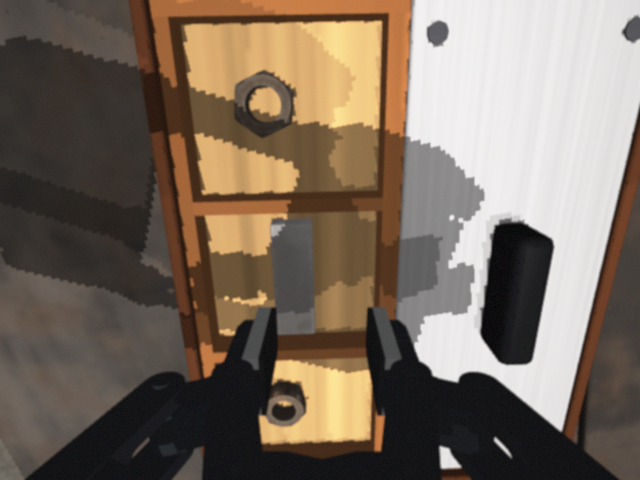

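```bash
python3 -m inch '[[-0.15,-5,-2,0,0],[-0.15,-5,-2,0,0],[-0.15,0,0,0,0],[-0.15,0,0,0,0]]' >/dev/null ; python3 st.py; 
```

```text
[ 0.4764 -0.1553  0.0561] zaxis [ 0.0298 -0.021  -0.9993] xaxis [ 0.9844 -0.1726  0.033 ] w 0.0363 t 13.7667 qpos [-0.45   0.318  1.942 -0.008  0.845 -0.271]
```

```bash
python3 -m inch '[[-0.15,-2,-0.5,8,0],[-0.15,-1.5,-0.4,8,0],[-0.15,-0.5,0,6,0],[-0.15,0,0,0,0]]' >/dev/null ; python3 st.py; python3 keyfind.py wrist10.png .018 
```

```text
[ 0.473  -0.154   0.0329] zaxis [ 0.0318 -0.0219 -0.9993] xaxis [ 0.9844 -0.1724  0.0351] w 0.0362 t 14.1 qpos [-0.45   0.345  1.979 -0.008  0.779 -0.271]
0.89 [295.5, 244.7, 49.6, 121.9] ((474.40435791015625, -153.25628662109375), (61.86539840698242, 19.736928939819336), 81.32020568847656) [[460.0, -182.3000030517578], [479.5, -185.3000030517578], [488.79998779296875, -124.19999694824219], [469.29998779296875, -121.19999694824219]]
mark 0.56 [301.7, 323.0] [ 0.47488784 -0.15584161  0.008     ]
```

View pics/wrist10.png

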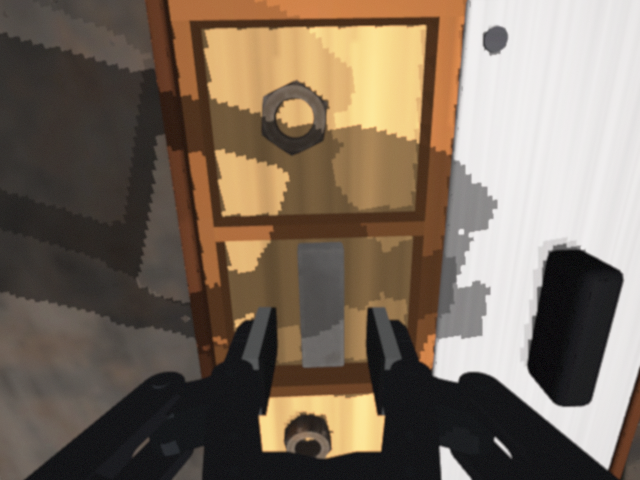

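The fingers straddle the key, now at (322,305). I'll lower and close.

```bash
python3 -m inch '[[-0.15,0,0,8,0],[-0.15,-0.2,0,7,0],[-0.15,-0.2,0,4,0],[-0.15,0,0,2,0],[-0.15,0,0,0,0]]'  ; python3 st.py
```

```text
clock: 14.67
position: [0.4754, -0.1555, 0.0111]
ee_rot: [0.01, 0.996, -0.087, 0.019]
contact_force: [0.7, -0.8, 0.1]
width: 0.0359
[ 0.4754 -0.1555  0.0111] zaxis [ 0.0352 -0.0236 -0.9991] xaxis [ 0.9843 -0.1724  0.0387] w 0.0359 t 14.6667 qpos [-0.451  0.38   2.    -0.009  0.72  -0.271]
```

```bash
python3 -m inch '[[-0.15,0,0,3,0],[-0.15,0,0,0,0],[-1,0,0,0,0],[-1,0,0,0,0],[-1,0,0,0,0],[-1,0,0,0,0],[-1,0,0,0,0],[-1,0,0,0,0]]' 45 ; python3 st.py
```

```text
clock: 15.33
position: [0.4731, -0.155, 0.009]
ee_rot: [0.01, 0.996, -0.086, 0.016]
contact_force: [0.8, -0.4, 0.4]
width: 0.0186
[ 0.4731 -0.155   0.009 ] zaxis [ 0.0304 -0.0225 -0.9993] xaxis [ 0.9846 -0.1714  0.0339] w 0.0186 t 15.3333 qpos [-0.451  0.382  2.003 -0.011  0.719 -0.271]
```

```bash
python3 -m inch '[[-1,0,0,0,0],[-1,0,0,-6,0],[-1,0,0,-8,0],[-1,0,0,-8,0],[-1,0,0,0,0]]' ; python3 st.py; python3 keyfind.py wrist11.png .04; python3 - <<'E'
from h import *
im,K,Rc,o=cam("side"); save(im,"side11.png")
E
```

```text
clock: 15.75
position: [0.4722, -0.1543, 0.0323]
ee_rot: [0.01, 0.996, -0.086, 0.015]
contact_force: [0.3, -0.6, -0.9]
width: 0.0183
[ 0.4722 -0.1543  0.0323] zaxis [ 0.0291 -0.0218 -0.9993] xaxis [ 0.9847 -0.1714  0.0324] w 0.0183 t 15.75 qpos [-0.451  0.347  1.979 -0.01   0.78  -0.271]
0.91 [294.2, 258.6, 54.7, 141.6] ((472.8669128417969, -152.88314819335938), (63.52661895751953, 19.90861701965332), 80.5227279663086) [[457.79998779296875, -182.60000610351562], [477.5, -185.89999389648438], [487.8999938964844, -123.19999694824219], [468.29998779296875, -119.9000015258789]]
mark 0.81 [325.8, 318.6] [ 0.47156435 -0.15478827  0.03      ]
```

View pics/wrist11.png

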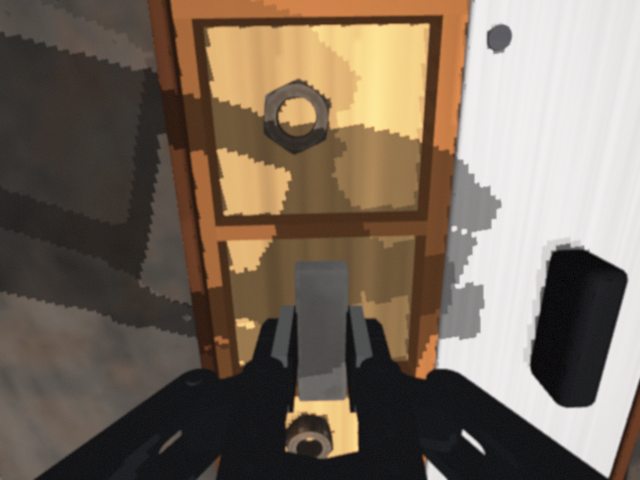

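View pics/side11.png

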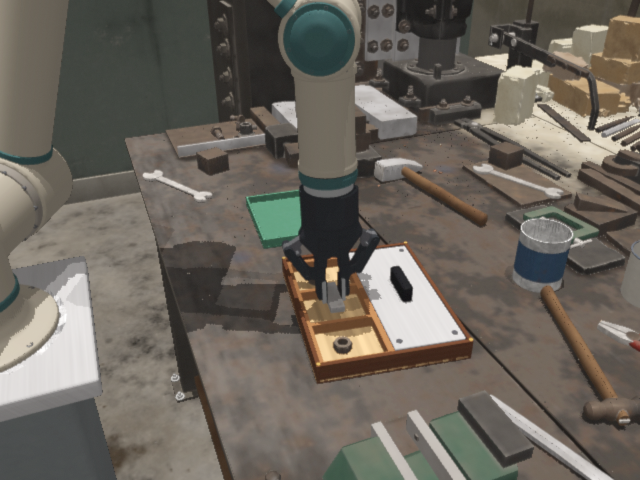

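The key is held level at (322,330). I'll lift further and carry it toward the pan.

```bash
python3 -m inch '[[-1,0,0,-8,0],[-1,0,0,-12,0],[-1,0,0,-15,0],[-1,0,0,-15,0],[-1,0,0,-12,0],[-1,0,0,-8,0],[-1,0,0,-3,0],[-1,0,0,0,0]]'; python3 st.py; python3 -m inch '[[-1,0,-8,0,0],[-1,0,-15,0,0],[-1,0,-20,0,0],[-1,0,-20,0,0],[-1,0,-20,0,0],[-1,0,-20,0,0],[-1,0,-15,0,0],[-1,0,-8,0,0],[-1,0,-3,0,0],[-1,0,0,0,0]]'>/dev/null; python3 st.py; python3 - <<'E'
from h import *
for n in ["wrist","scene"]:
    im,K,Rc,o=cam(n); save(im,n+"12.png")
    r=regions_of(im,"pan")[0]
    m=r["mask"].astype(np.uint8); cs=max(cv2.findContours(m,0,1)[0],key=cv2.contourArea)[:,0]
    P=np.array([ray(K,Rc,o,u,v,.018)[:2] for u,v in cs]).astype(np.float32)*1000
    print(r["confidence"],r["bbox"],cv2.minAreaRect(P), cv2.boxPoints(cv2.minAreaRect(P)).round(1).tolist())
    for k in mark_of(im,"pan")[:1]: print("mark",k["confidence"],k["point"],ray(K,Rc,o,k["point"][1],k["point"][0],0.002))
E
```

```text
clock: 16.62
position: [0.4669, -0.1512, 0.107]
ee_rot: [0.008, 0.996, -0.086, 0.011]
contact_force: [-0.4, 0.5, -0.5]
width: 0.0186
[ 0.4669 -0.1512  0.107 ] zaxis [ 0.0209 -0.0178 -0.9996] xaxis [ 0.9849 -0.1718  0.0236] w 0.0186 t 16.6167 qpos [-0.45   0.245  1.89  -0.008  0.98  -0.272]
[ 0.4855 -0.0144  0.0984] zaxis [ 0.0077 -0.0133 -0.9999] xaxis [ 0.9845 -0.1751  0.0099] w 0.0186 t 17.45 qpos [-0.164  0.257  1.899 -0.014  0.976  0.02 ]
0.56 [183.0, 0.0, 304.5, 143.2] ((512.297607421875, 87.56222534179688), (67.49851989746094, 150.20416259765625), 83.84735870361328) [[434.0, 62.099998474121094], [583.2999877929688, 46.0], [590.5999755859375, 113.0999984741211], [441.20001220703125, 129.1999969482422]]
0.9 [231.9, 178.6, 95.3, 64.7] ((511.68145751953125, 128.42041015625), (190.001220703125, 153.833984375), 84.64507293701172) [[426.20001220703125, 41.0], [579.4000244140625, 26.700000762939453], [597.0999755859375, 215.8000030517578], [444.0, 230.1999969482422]]
mark 0.72 [208.8, 276.3] [0.5114925  0.13464309 0.002     ]
```

View pics/wrist12.png

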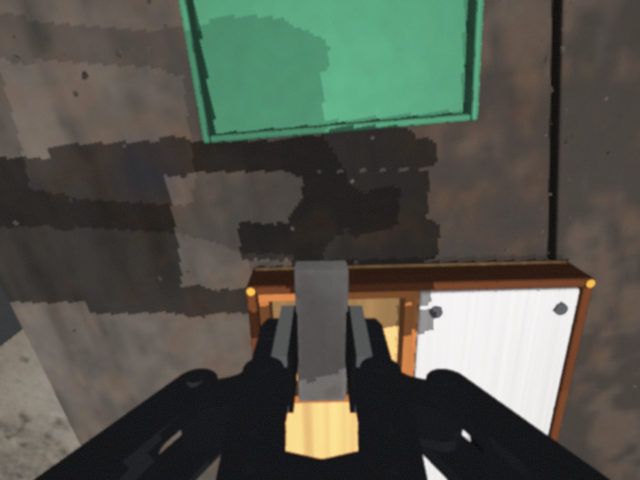

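The pan shows at the top, with its near edge at about y=0.054 and its centre at about (0.517, 0.138). I'll carry the key another ~155 mm.

```bash
python3 -m inch '[[-1,0,-8,0,0],[-1,1,-15,0,0],[-1,1,-20,0,0],[-1,1,-20,0,0],[-1,0,-20,0,0],[-1,0,-20,0,0],[-1,0,-18,0,0],[-1,0,-13,0,0],[-1,0,-7,0,0],[-1,0,-3,0,0],[-1,0,0,0,0]]'>/dev/null; python3 st.py; python3 - <<'E'
from h import *
im,K,Rc,o=cam("side"); save(im,"side13.png")
im,K,Rc,o=cam("scene"); save(im,"scene13.png")
E
```

```text
[0.5182 0.1306 0.0981] zaxis [ 0.0124 -0.0129 -0.9998] xaxis [ 0.9819 -0.1886  0.0147] w 0.0185 t 18.6667 qpos [ 0.126  0.322  1.799 -0.017  1.01   0.325]
```

View pics/scene13.png

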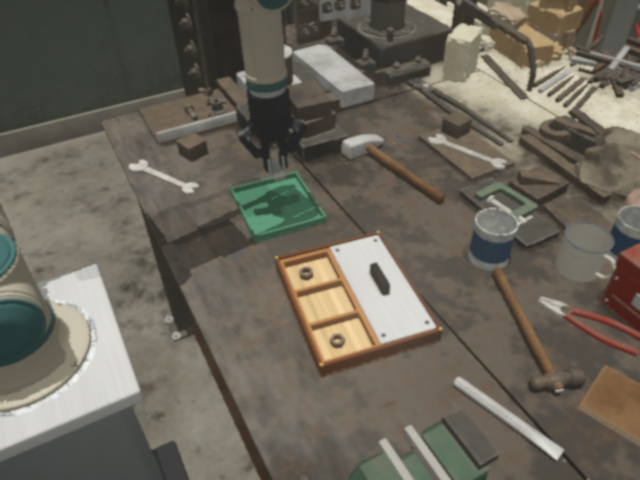

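The tool is over the pan, the cover is still on the plain end, and the middle pocket is empty. Lowering now.

```bash
python3 -m inch '[[-1,0,0,6,0],[-1,0,0,10,0],[-1,0,0,12,0],[-1,0,0,12,0],[-1,0,0,10,0],[-1,0,0,8,0],[-1,0,0,6,0],[-1,0,0,3,0],[-1,0,0,0,0]]'>/dev/null; python3 st.py
```

```text
[0.517  0.123  0.0239] zaxis [ 0.0089 -0.0153 -0.9998] xaxis [ 0.9804 -0.1964  0.0118] w 0.0181 t 19.5167 qpos [ 0.114  0.411  1.89  -0.022  0.834  0.326]
```

```bash
python3 -m inch '[[-1,0,-3,5,0],[-1,0,-3,5,0],[-1,0,0,3,0],[-1,0,0,2,0],[-1,0,0,0,0]]'; python3 st.py
```

```text
clock: 19.93
position: [0.5197, 0.1294, 0.0083]
ee_rot: [0.007, 0.995, -0.099, 0.007]
contact_force: [-0.1, 0.0, -0.5]
width: 0.0184
[0.5197 0.1294 0.0083] zaxis [ 0.0117 -0.0149 -0.9998] xaxis [ 0.9804 -0.1966  0.0144] w 0.0184 t 19.9333 qpos [ 0.125  0.436  1.899 -0.023  0.797  0.339]
```

```bash
python3 -m inch '[[-1,0,0,1.5,0],[-1,0,0,0,0],[-0.6,0,0,0,0],[-0.4,0,0,0,0],[-0.2,0,0,0,0],[-0.2,0,0,0,0],[-0.2,0,0,0,0]]'; python3 st.py;  python3 -m inch '[[-0.2,0,0,-6,0],[-0.2,0,0,-12,0],[-0.2,0,0,-20,0],[-0.2,0,0,-20,0],[0,0,0,-20,0],[0,0,20,-20,0],[0,0,20,-10,0],[0,0,20,0,0],[0,0,10,0,0],[0,0,0,0,0],[0,0,0,0,0]]'; python3 keyfind.py wrist14.png .014
python3 - <<'E'
from h import *
im,K,Rc,o=cam("side"); save(im,"side14.png")
im,K,Rc,o=cam("wrist")
for t in ["pan"]:
    r=regions_of(im,t)[0]
    m=r["mask"].astype(np.uint8); cs=max(cv2.findContours(m,0,1)[0],key=cv2.contourArea)[:,0]
    P=np.array([ray(K,Rc,o,u,v,.018)[:2] for u,v in cs]).astype(np.float32)*1000
    print(t,r["confidence"],cv2.minAreaRect(P))
im,K,Rc,o=cam("scene")
r=regions_of(im,"cover")[0]
cs=max(cv2.findContours(r["mask"].astype(np.uint8),0,1)[0],key=cv2.contourArea)[:,0]
P=np.array([ray(K,Rc,o,u,v,.028)[:2] for u,v in cs]).astype(np.float32)*1000
print("cover",cv2.minAreaRect(P))
E
```

```text
clock: 20.52
position: [0.5209, 0.1296, 0.0079]
ee_rot: [0.007, 0.995, -0.099, 0.008]
contact_force: [0.1, -0.2, 0.5]
width: 0.0343
[0.5209 0.1296 0.0079] zaxis [ 0.0148 -0.0147 -0.9998] xaxis [ 0.9804 -0.1961  0.0174] w 0.0343 t 20.5167 qpos [ 0.125  0.437  1.899 -0.023  0.793  0.339]
clock: 21.43
position: [0.5059, 0.061, 0.1266]
ee_rot: [0.006, 0.995, -0.098, 0.01]
contact_force: [-0.2, -0.3, 0.0]
width: 0.0424
0.76 [300.2, 81.8, 36.2, 100.3] ((520.6917114257812, 129.1118621826172), (59.05341720581055, 20.162261962890625), 78.83553314208984) [[505.1000061035156, 102.0999984741211], [524.9000244140625, 98.19999694824219], [536.2999877929688, 156.10000610351562], [516.5, 160.0]]
mark 0.6 [131.6, 317.3] [0.52000228 0.12918043 0.004     ]
pan 0.62 ((516.7335205078125, 131.04217529296875), (153.82083129882812, 150.3101348876953), 84.34170532226562)
cover ((567.8298950195312, -170.5950469970703), (238.1312713623047, 99.93543243408203), 81.25677490234375)
```

View pics/wrist14.png

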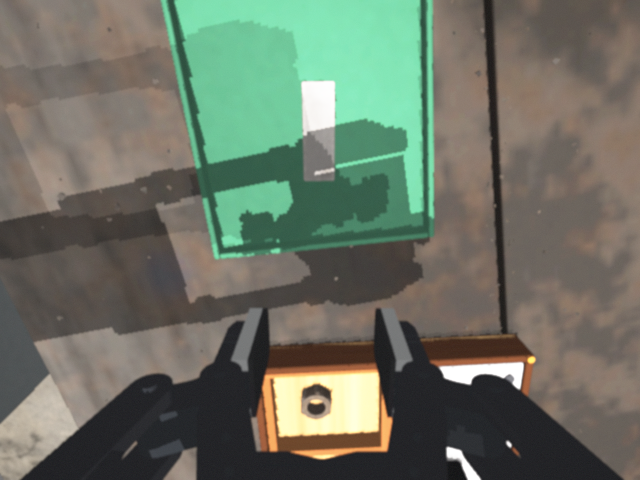

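View pics/side14.png

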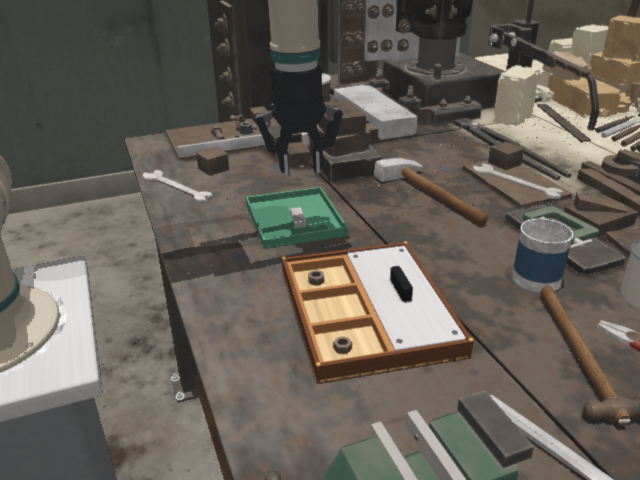

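The key lies flat in the pan, at (318,130) in the wrist view and about 10 mm from the pan's centre. The cover is on the plain end, about 46 mm beyond the tray's middle, and the gripper is clear of everything.

```bash
python3 -c "
from rig import manip
print(manip.sign_off())"
```

```text
the job is handed in; nothing more can be done
None
```

The key is lying flat near the middle of the green pan, and the cover is on the tray's plain end. I handed the job in at about 22 s; the sign-off gives no verdict, so these are only my own checks.

**What I did:** I straddled the handle with the fingers and pushed the cover along the tray to the far lip, without lifting it. The key was in the middle pocket. I gripped it there at 45 N, lifted it clear, carried it to the pan, set it down and backed the gripper away.

**Last checks:**
- **Key:** it measured at (0.520, 0.129), where the pan's centre is estimated at about (0.515, 0.135). That is roughly 10 mm off, against a limit of 50 mm. It looks flat, with a visible outline of 59 x 20 mm.
- **Cover:** its centre is about 46 mm beyond the tray's middle, against the 33 mm required. It is lying flat inside the lips.
- **Robot:** the gripper was clear of everything, at z = 0.127 m with no contact force.

**What went wrong or disagreed:**
- **Tool drift:** fast moves made the tool drift and tilt by up to 5°. The first descent put a finger over the handle, so I backed up and came down again slowly. I then worked the tilt down to about 2° for the grasp.
- **Pan position:** the pan-centre estimates differed by up to 10 mm between cameras, well inside the tolerance.
- **Grip reading:** the finger opening read 18.5 mm on the 20 mm key, but the key held level throughout.

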